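# Make up two analyser service kits

## Robot

A 7-joint arm with a two-finger parallel gripper is mounted at the origin on the work surface. World frame = base frame: x ahead of the robot, y to its left, z up, the work surface at z = 0. Lengths are in m, angles in rad, forces in N, time in s.
With the tool pointing down it reaches from about 0.425 to 0.825 m from the base axis. Payload 3.6 kg.
Tool frame: the origin (TCP) lies at the very end of the fingers, on their centre line; the grasp point (between the pads) lies 19 mm behind it; z points along the fingers, y is the line along which they close (so a half turn about z gives the same grasp; the last joint's range is limited). The gripper opens to 93 mm and grips with 3 to 60 N. Pads are 15 mm wide; open, the fingers measure 128 mm over their backs; the gripper's body (75 mm by 188 mm) begins 65 mm behind the grasp point.
Start: joints at [-1.127, 0.615, -0.013, 1.423, 0.008, 1.103, -0.04], TCP at [0.294, 0.58, 0.219] pointing down, gripper open.
Joint ranges: [-3.12, 3.12], [-0.3, 2.06], [-1.34, 1.32], [0.26, 2.42], [-1.36, 4.5], [0.01, 1.98], [-2.84, 2.84]. Speed limits (rad/s): [2.79, 2.79, 3.14, 3.14, 3.14, 3.14, 3.14].

## Interface

Orientations are given as a rotation vector (axis times angle).
In Python, from plant import manip gives the robot as it stands.
- The arm moves only by the shell command python3 -m jog 'ROWS' [FORCE]. ROWS is JSON, one flat list of numbers, 7 for each row, row after row: the closure in counts, from 0 (fully open) to 255 (shut), then the shift along the world's x, y, z in m, then the turn, a rotation vector about the world's x, y, z in rad. In form: [gripper, x, y, z, rx, ry, rz, gripper, x, y, z, rx, ry, rz, ...]. A call has 1 to 8 rows; each row shifts and turns the commanded pose from where the row before left it; what a row does not reach is not made up. A row lasts 1/8 s, in which the tool goes at most 62.5 mm and 10.7 degrees, less where a joint would pass 70% of its speed; a pose out of reach is approached as far as the arm can. A call with a gripper value outside its range is refused whole. The fingers move at their own pace and stop on an object; FORCE is the grip in N (left out, the last holds). Time passes only in rows, so rows that do not move let the fingers close. It gives the time, the measured TCP pose, the force, the opening and the grip force at its end, in the units of the state.
- manip.get_state(): the state, without advancing time (a new reading comes with each control period).
- manip.get_image(name): name is "scene" or "side" or "wrist"; returns (picture, depth): 480x640x3 uint8, blue, green, red; 480x640 float32, m along the optical axis (not along the pixel's ray), 0 where there is no reading.
- manip.calibration(name): a dict with "fx", "fy", "cx", "cy" (pixels), "camera_from_world" (4x4, takes a point from world to camera coordinates). Camera axes: x right, y down, z forward; pixel columns grow to the right and rows downward; lengths in m; the calibration is good to about 2 mm. A picture is of the moment at which its call begins: read the wrist's pose just before it. calibration takes no time and is no camera call; for the wrist camera it gives the pose at the moment of the call.
- manip.sign_off(): hands the job in; it is judged then, once.
Trained networks look in the newest picture that a camera, given by its name, has taken for a name from the list of things; names that differ only in an ending like _2 or _b are one class to them, and where a whole thing is asked for, a point or a joint stands for the part that bears it (a point fixed in the world has none). Each returns a list of dicts, best first, with "confidence" (0 to 1); they miss things now and then, are a little off and sometimes report something else, mostly with a low value. They report only what shows in the picture. A call takes as long as a camera call. They do not tell look-alikes from the thing itself.
- manip.look_for(camera, query): "location" ([x, y, z] in m, in world coordinates, good to about 4 mm: the middle of the surface that is visible of it).
- manip.cut_out(camera, query): "pixels" (480x640 bool, what is visible of it).
- manip.tip_of(camera, query): "location" ([x, y, z] in m, in world coordinates, good to about 4 mm: a listed point, or the origin of a listed thing).
The state is a dict: "t": time; "joint_pos": joint angles; "qd": joint speeds; "tau": joint torques, N m; "tool_pos": TCP position; "ee_rot": TCP orientation; "contact_force": force on the tool from outside, world axes, zero at the start; "wrist_torque": the same for the moment, N m; "grip_width": finger opening in m; "gripper_force": force on a finger pad.
Only numpy, scipy, OpenCV 4.12 (cv2) and the standard library are available. Lean on these libraries where they do the work, as an engineer would, in place of code of your own. Each camera call takes 0.05 s, during which the arm holds its last target. There are 200 camera calls.

## Task

Make up the two service kits: put the pink cartridge, the blue cartridge and the paper roll in the yellow tray, and the green cartridge and the orange relay in the black tray. Cartridges stand in the narrow end bays, one to a bay (any free end bay will do), and the roll and the relay stand in the wide middle bays, all upright on the bay floor and let go. Knock nothing over on the way, and leave the white cartridge, the transformer and the valve standing where they are.

Things in the scene. Friction and masses are not known exactly. Their poses are not given: they have to be found in the camera images.
- pink_cartridge: pink filter cartridge: an upright round tube 30 mm in diameter and 72 mm tall with pink filling and pink end caps, about 60 g, loose. Origin at the centre of its underside, z up along its axis. Eight stock pieces stand mixed on the bench, centres at least 80 mm apart, with room for a gripper to close along the bench's x at any of them.
- blue_cartridge: blue filter cartridge: an upright round tube 30 mm in diameter and 72 mm tall with blue filling and blue end caps, about 60 g, loose. Origin at the centre of its underside, z up along its axis. 
- green_cartridge: green filter cartridge: an upright round tube 30 mm in diameter and 72 mm tall with green filling and green end caps, about 60 g, loose. Origin at the centre of its underside, z up along its axis. 
- paper_roll: white printer paper roll standing on end, 48 mm in diameter and 57 mm tall, a small brown core on top, rigid, about 80 g, loose. Origin at the centre of its underside, z up along its axis.
- relay: plug-in relay standing upright, a block with a black foot and an orange case, 40 mm (its x) by 28 mm (its y) by 60 mm tall, about 90 g, loose. Origin at the centre of its underside, z up. At the start its x axis is within 0.5 rad of the bench's x.
- yellow_tray: yellow tray fixed to the bench, 76 (its x) by 176 mm (its y), rim and dividers 18 mm high, floor 4 mm thick. Three bays in a row along its y: middle bay 68 (x) by 70 mm (y) centred on the origin, end bays 68 (x) by 46 mm (y) centred at y = +61 and -61 mm. Origin at the centre of its underside, z up. Turned up to 0.3 rad; the trays may swap sides of the bench.
- black_tray: black tray fixed to the bench, 76 (its x) by 176 mm (its y), rim and dividers 18 mm high, floor 4 mm thick. Three bays in a row along its y: middle bay 68 (x) by 70 mm (y) centred on the origin, end bays 68 (x) by 46 mm (y) centred at y = +61 and -61 mm. Origin at the centre of its underside, z up. Turned up to 0.3 rad; the trays may swap sides of the bench.
- white_cartridge: white filter cartridge: an upright round tube 30 mm in diameter and 72 mm tall with white filling and white end caps, about 60 g, loose. Origin at the centre of its underside, z up along its axis. A spare: not part of any kit, stays where it is.
- transformer: small transformer, a grey steel block with a copper winding, 44 by 46 mm and 46 mm tall, 0.4 kg, loose. Origin at the centre of its underside. Stays where it is.
- valve: solenoid valve, a brass block 32 mm square with pipe ends to 44 mm along its x and a black coil on top, 62 mm tall, 0.22 kg, loose. Origin at the centre of its underside. Stays where it is.
Things that resemble listed ones, but are neither listed nor needed, are in the scene too. There is more than one size of the yellow_tray; the job needs the largest.

How it is judged:
At the end, for the whole second after the job is handed in: Pink and blue in separate end bays and roll in the middle bay of the yellow tray, green in an end bay and relay in the middle bay of the black: within 12 mm (end) or 24 mm (middle) along the row, 24 mm across, 5 mm of the floor, 0.12 rad upright, at rest; the other three moved under 25 mm (((y of pink_cartridge in the frame of yellow_tray between 0.049 and 0.073 m and x of pink_cartridge in the frame of yellow_tray between -0.024 and 0.024 m and z of each of pink_cartridge, blue_cartridge in the frame of yellow_tray below 0.009 m and angle between each of pink_cartridge, blue_cartridge's own z axis and vertical below 0.12 rad and linear speed of each of pink_cartridge, blue_cartridge below 0.02 m/s and y of blue_cartridge in the frame of yellow_tray between -0.073 and -0.049 m and x of blue_cartridge in the frame of yellow_tray between -0.024 and 0.024 m) or (y of pink_cartridge in the frame of yellow_tray between -0.073 and -0.049 m and x of pink_cartridge in the frame of yellow_tray between -0.024 and 0.024 m and z of each of pink_cartridge, blue_cartridge in the frame of yellow_tray below 0.009 m and angle between each of pink_cartridge, blue_cartridge's own z axis and vertical below 0.12 rad and linear speed of each of pink_cartridge, blue_cartridge below 0.02 m/s and y of blue_cartridge in the frame of yellow_tray between 0.049 and 0.073 m and x of blue_cartridge in the frame of yellow_tray between -0.024 and 0.024 m)) and y of paper_roll in the frame of yellow_tray between -0.024 and 0.024 m and x of paper_roll in the frame of yellow_tray between -0.024 and 0.024 m and z of paper_roll in the frame of yellow_tray below 0.009 m and angle between each of paper_roll, relay's own z axis and vertical below 0.12 rad and linear speed of each of paper_roll, relay below 0.02 m/s and ((y of green_cartridge in the frame of black_tray between 0.049 and 0.073 m and x of green_cartridge in the frame of black_tray between -0.024 and 0.024 m and z of green_cartridge in the frame of black_tray below 0.009 m and angle between green_cartridge's own z axis and vertical below 0.12 rad and linear speed of green_cartridge below 0.02 m/s) or (y of green_cartridge in the frame of black_tray between -0.073 and -0.049 m and x of green_cartridge in the frame of black_tray between -0.024 and 0.024 m and z of green_cartridge in the frame of black_tray below 0.009 m and angle between green_cartridge's own z axis and vertical below 0.12 rad and linear speed of green_cartridge below 0.02 m/s)) and y of relay in the frame of black_tray between -0.024 and 0.024 m and x of relay in the frame of black_tray between -0.024 and 0.024 m and z of relay in the frame of black_tray below 0.009 m and distance of each of white_cartridge, transformer, valve from where it was at the start of the episode below 0.025 m); the robot touches nothing.
It fails at once if one of the kit things, or the white cartridge, the transformer or the valve, is tipped over (more than 0.7 rad) (angle between any of pink_cartridge, blue_cartridge, green_cartridge, paper_roll, relay, white_cartridge, transformer, valve's own z axis and vertical above 0.7 rad).
It fails at once if the white cartridge, the transformer or the valve is moved more than 40 mm from where it started (distance of any of white_cartridge, transformer, valve from where it was at the start of the episode above 0.04 m).
It also fails if it takes over 115 s, if anything falls off the work surface, if the arm or the gripper's body presses on something with over 40 N, if the wrist force passes 120 N, or if a joint passes its speed limit or range.

## Working session

There is one attempt and no reset: what is moved stays moved. The work goes in short steps, Python scripts to look and compute and a shell command to move; the robot and the scene stay as the last step left them, time stands still between calls to the robot, and variables do not carry over. Pictures are saved under pics/ and viewed, at most 14 in all, crops included, and the job is handed in when it is done.

```bash
mkdir -p pics; ls
python3 - <<'E'
from plant import manip
import cv2
s=manip.get_state();print(s['t'],s['tool_pos'],s['ee_rot'],s['grip_width'])
for c in('scene','side'):
    im,d=manip.get_image(c);cv2.imwrite(f'pics/{c}0.png',im)
    k=manip.calibration(c);print(c,k)
    for q in ['pink_cartridge','blue_cartridge','green_cartridge','white_cartridge','paper_roll','relay','yellow_tray','black_tray','transformer','valve']:
        print(q,[(round(r['confidence'],2),[round(float(v),3) for v in r['location']]) for r in manip.tip_of(c,q)])
E
```

```text
pics
0.0 [0.2938779  0.5788939  0.21749331] [-0.73094322 -3.05483005  0.00389341] 0.09302209986011394
scene {'fx': 439.39970908503466, 'fy': 439.39970908503466, 'cx': 319.18494774264565, 'cy': 238.99382827535402, 'camera_from_world': array([[ 0.18601655,  0.98244373,  0.01421855, -0.13089996],
       [ 0.69758193, -0.121862  , -0.70606594, -0.3377717 ],
       [-0.69193735,  0.14125855, -0.70800334,  1.24177246],
       [ 0.        ,  0.        ,  0.        ,  1.        ]])}
pink_cartridge [(0.7, [0.456, 0.051, -0.004])]
blue_cartridge [(0.59, [0.555, 0.046, 0.001])]
green_cartridge [(0.93, [0.681, 0.192, -0.002])]
white_cartridge [(0.76, [0.661, -0.191, 0.002])]
paper_roll [(0.85, [0.447, -0.046, -0.002])]
relay [(0.96, [0.57, -0.053, 0.003])]
yellow_tray [(0.77, [0.352, 0.275, -0.004]), (0.75, [0.659, 0.316, -0.002]), (0.66, [0.51, 0.234, 0.001])]
black_tray [(0.58, [0.469, -0.244, 0.004])]
transformer [(0.86, [0.663, -0.061, 0.001])]
valve [(0.67, [0.658, 0.073, -0.004]), (0.19, [0.659, -0.188, 0.002])]
side {'fx': 437.7334368651382, 'fy': 437.7334368651382, 'cx': 326.656633725929
[... 223 characters left out ...]
2800675],
       [ 0.        ,  0.        ,  0.        ,  1.        ]])}
pink_cartridge [(0.79, [0.455, 0.045, 0.002])]
blue_cartridge [(0.85, [0.557, 0.046, -0.0])]
green_cartridge [(0.79, [0.681, 0.192, 0.002]), (0.5, [0.657, -0.189, -0.0])]
white_cartridge [(0.57, [0.656, -0.188, -0.003]), (0.2, [0.66, 0.073, -0.0])]
paper_roll [(0.81, [0.455, -0.054, -0.003])]
relay [(0.82, [0.568, -0.056, 0.0])]
yellow_tray [(0.89, [0.508, 0.235, 0.001]), (0.87, [0.353, 0.277, 0.001]), (0.64, [0.661, 0.317, 0.001])]
black_tray [(0.92, [0.465, -0.243, -0.004]), (0.26, [0.457, 0.046, 0.003])]
transformer [(0.62, [0.663, -0.058, 0.001])]
valve [(0.85, [0.661, 0.072, 0.002]), (0.5, [0.466, -0.244, -0.002])]
```

View pics/scene0.png

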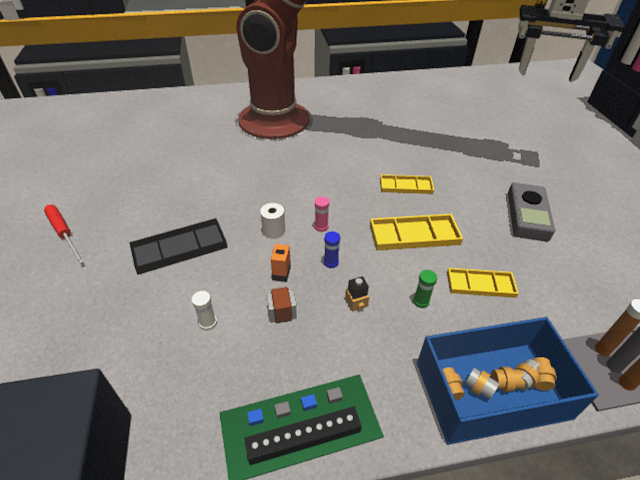

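View pics/side0.png

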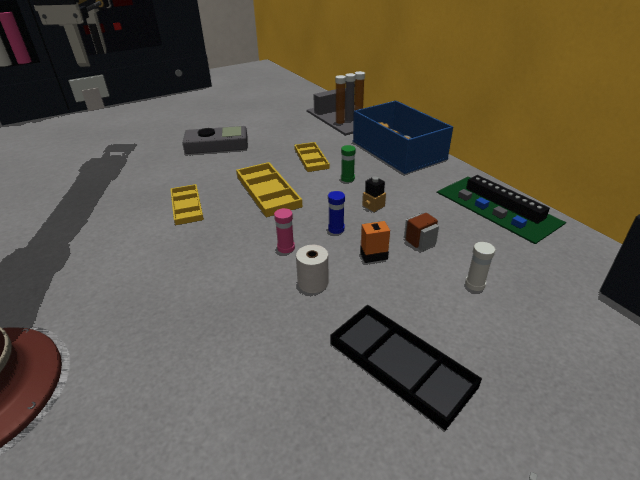

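The scene picture shows three yellow trays at (406,184), (416,231) and (482,282). The middle one is clearly the largest. The black tray is at (178,246), the roll at (272,220), pink at (321,213), blue at (332,249), the relay at (281,263), green at (426,288), white at (204,310), the transformer at (281,305) and the valve at (357,293).

Possible confusions:
- **Yellow tray:** three candidates, and I choose (416,231).
- **Roll or white cartridge:** the roll is the wide one with the brown core, at (272,220).

Next I'll measure poses from masks and depth, and make one close crop.

```bash
cat > h.py <<'E'
from plant import manip
import numpy as np, cv2
def cloud(c,d,m):
    k=manip.calibration(c); v,u=np.nonzero(m&(d>0)); z=d[v,u]
    p=np.c_[(u-k['cx'])/k['fx']*z,(v-k['cy'])/k['fy']*z,z]
    T=np.linalg.inv(k['camera_from_world']); return p@T[:3,:3].T+T[:3,3]
E
python3 - <<'E'
from h import *
H=dict(pink_cartridge=.072,blue_cartridge=.072,green_cartridge=.072,paper_roll=.057,relay=.06,yellow_tray=.018,black_tray=.018)
for c in('scene','side'):
    im,d=manip.get_image(c)
    if c=='scene': cv2.imwrite('pics/crop1.png',cv2.resize(im[160:340,240:540],None,fx=2.6,fy=2.6))
    for q,h in H.items():
        for r in manip.cut_out(c,q)[:3]:
            if r['confidence']<.55: continue
            p=cloud(c,d,r['pixels']); t=p[abs(p[:,2]-h)<.006] if h>.02 else p[p[:,2]>.008]
            if len(t)<8: print(c,q,'few');continue
            t=(t[:,:2]*1000).astype(np.float32)
            (x,y),(w,l),a=cv2.minAreaRect(t)
            (cx,cy),R=cv2.minEnclosingCircle(t)
            print(c,q,round(r['confidence'],2),len(t),'rect',np.round([x,y,w,l,a],1),'circ',np.round([cx,cy,R],1),'mean',t.mean(0).round(1))
E
```

```text
scene pink_cartridge 0.94 139 rect [456.6  50.7  29.1  28.   26.9] circ [456.2  50.9  15.5] mean [458.4  50.4]
scene blue_cartridge 0.65 166 rect [559.3  50.3  25.8  29.1  79.2] circ [558.8  50.6  15.4] mean [561.1  49.7]
scene green_cartridge 0.89 219 rect [680.2 191.5  27.2  30.9  70. ] circ [680.4 191.9  15.6] mean [681.6 191.1]
scene paper_roll 0.56 337 rect [451.6 -49.   44.9  46.5  72.5] circ [451.4 -49.6  24.8] mean [453.9 -49.5]
scene relay 0.69 286 rect [570.  -48.   27.8  42.3  70.9] circ [569.9 -48.2  24.3] mean [572.5 -48.3]
scene yellow_tray 0.74 526 rect [661.8 316.7 120.   55.1  74.9] circ [661.4 316.9  64.2] mean [664.4 314.9]
scene yellow_tray 0.56 355 rect [353.4 274.1 119.7  57.5  77. ] circ [354.3 273.2  63.6] mean [354.6 274.9]
scene black_tray 0.85 1180 rect [ 468.  -240.1   81.5  175.9   13.4] circ [ 469.4 -240.6   94.4] mean [ 470.8 -241.8]
side pink_cartridge 0.96 194 rect [455.4  46.7  29.3  26.6   6.2] circ [455.5  47.6  15.1] mean [454.2  44.3]
side blue_cartridge 0.61 158 rect [558.5  46.3  30.2  25.8  57.5] circ [558.5  46.8  16. ] mean [556.6  43.8]
side green_cartridge 0.87 97 rect [679.6 187.7  29.   25.8  38.7] circ [679.2 187.8  15.7] mean [677.  185.5]
side paper_roll 0.56 582 rect [450.  -53.4  48.   43.   60. ] circ [450.3 -53.5  24.5] mean [448.4 -56.3]
side relay 0.92 332 rect [568.6 -51.6  30.1  40.2  72.2] circ [569.1 -50.7  23.8] mean [566.7 -54.1]
side yellow_tray 0.88 1033 rect [512.  236.3 182.6  77.1  85.3] circ [510.7 237.   97.9] mean [510.7 227.1]
side yellow_tray 0.79 375 rect [352.5 269.9 125.2  51.7  77.1] circ [351.1 270.9  66.4] mean [351.1 266.1]
side yellow_tray 0.68 269 rect [661.8 315.3 126.7  52.7  74.8] circ [660.1 313.5  65.5] mean [661.  311.5]
side black_tray 0.65 3073 rect [ 467.4 -243.9   78.2  176.5   14. ] circ [ 466.9 -244.2   95.6] mean [ 466.3 -251.2]
```

View pics/crop1.png

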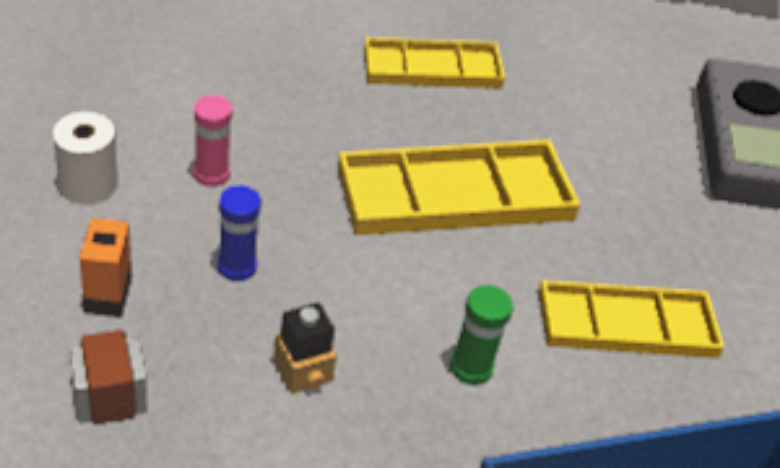

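The crop shows that the middle tray at crop (460,186), full-image (416,231), is the largest of the three yellow ones. The roll, pink and blue cartridges, relay and green cartridge are as listed. I'm moving to above the pink cartridge now.

```bash
python3 -m jog '[70,0.02,-0.05,0,0,0,-0.11,70,0.02,-0.055,0,0,0,-0.11,70,0.02,-0.055,0,0,0,-0.11,70,0.02,-0.055,0,0,0,-0.11,70,0.02,-0.055,0,0,0,-0.11,70,0.02,-0.055,0,0,0,-0.11,70,0.02,-0.055,0,0,0,-0.11,70,0.011,-0.055,0,0,0,-0.11]' 20
python3 -m jog '[70,0.011,-0.055,0,0,0,-0.11,70,0,-0.04,0,0,0,-0.113,70,0,0,0,0,0,0,70,0,0,0,0,0,0]'
python3 - <<'E'
from h import *
s=manip.get_state();print(s['t'],s['tool_pos'],s['ee_rot'],s['grip_width'],s['joint_pos'].round(2) if hasattr(s['joint_pos'],'round') else s['joint_pos'])
im,d=manip.get_image('scene')
hsv=cv2.cvtColor(im,cv2.COLOR_BGR2HSV); m=cv2.inRange(hsv,(20,120,80),(35,255,255))>0
box=np.zeros_like(m);box[208:254,364:468]=1
p=cloud('scene',d,m&box); t=(p[p[:,2]>.008][:,:2]*1000).astype(np.float32);print(len(t),cv2.minAreaRect(t))
E
```

```text
t: 2.9
tool_pos: [0.4463, 0.1427, 0.2191]
ee_rot: [1.967, 2.448, 0.002]
contact_force: [-0.0, 0.2, 0.4]
grip_width: 0.0678
gripper_force: 0.0
t: 3.4
tool_pos: [0.4563, 0.0506, 0.2187]
ee_rot: [-2.221, -2.221, -0.001]
contact_force: [0.4, -0.5, -0.3]
grip_width: 0.0673
gripper_force: 0.0
3.4 [0.45630497 0.05060178 0.21874146] [-2.22128683e+00 -2.22079022e+00 -1.31610018e-03] 0.06732957502826384 [-0.42  0.34  0.36  1.96 -0.15  0.87  0.01]
1135 ((512.9801635742188, 238.2692108154297), (176.83241271972656, 78.92526245117188), 85.82462310791016)
```

```bash
python3 -m jog '[70,0,-0.001,-0.05,0,0,0,70,0,0,-0.05,0,0,0,70,0,0,-0.05,0,0,0,70,0,0,-0.03,0,0,0,70,0,0,-0.01,0,0,0,255,0,0,0,0,0,0,255,0,0,0,0,0,0,255,0,0,0,0,0,0]' 20
python3 -m jog '[255,0,0,0,0,0,0,255,0,0,0.03,0,0,0,255,0,0,0.045,0,0,0,255,0,0,0.03,0,0,0,255,0,0,0,0,0,0]' 20
```

```text
t: 4.45
tool_pos: [0.4571, 0.0488, 0.0297]
ee_rot: [2.222, 2.219, 0.003]
contact_force: [-0.2, 0.5, 0.3]
grip_width: 0.042
gripper_force: 0.0
t: 5.08
tool_pos: [0.4577, 0.0487, 0.1357]
ee_rot: [2.221, 2.217, 0.007]
contact_force: [0.6, -0.0, -1.7]
grip_width: 0.0298
gripper_force: 20.0
```

```bash
python3 -m jog '[255,0.012,0.05,0,0,0,0,255,0.012,0.05,0,0,0,0,255,0.012,0.05,0,0,0,-0.04,255,0.012,0.05,0,0,0,-0.04,255,0.01,0.048,0,0,0,0,255,0,0,0,0,0,0,255,0,0,0,0,0,0]' 20
cat > hold.py <<'E'
from h import *
import sys
q=sys.argv[1]
s=manip.get_state();print('tcp',np.round(s['tool_pos'],4))
for c in('scene','side'):
    im,d=manip.get_image(c)
    for r in manip.tip_of(c,q)[:2]: print(c,'tip',round(r['confidence'],2),np.round(r['location'],3))
    for r in manip.cut_out(c,q)[:1]:
        p=cloud(c,d,cv2.erode(r['pixels'].astype(np.uint8),np.ones((3,3)))>0); print(c,r['confidence'],'z',np.percentile(p[:,2],[1,5,95,99]).round(4),'xy',np.median(p[:,:2],0).round(3))
E
python3 hold.py pink_cartridge
```

```text
t: 5.95
tool_pos: [0.5134, 0.2952, 0.1321]
ee_rot: [2.311, 2.128, -0.006]
contact_force: [-1.0, -0.7, 0.1]
grip_width: 0.0298
gripper_force: 20.0
tcp [0.5134 0.2952 0.1321]
scene tip 0.92 [0.513 0.299 0.096]
scene 0.75 z [0.1038 0.1066 0.1729 0.1737] xy [0.521 0.287]
side tip 0.71 [0.516 0.291 0.104]
side 0.85 z [0.1044 0.1077 0.1732 0.1738] xy [0.512 0.282]
```

```bash
python3 -m jog '[255,0.002,0.002,-0.045,0,0,0,255,0,0,-0.035,0,0,0,255,0,0,-0.012,0,0,0,255,0,0,-0.005,0,0,0,255,0,0,0,0,0,0]' 20
python3 -m jog '[255,0,0,-0.002,0,0,0,90,0,0,0,0,0,0,90,0,0,0,0,0,0,90,0,0,0,0,0,0,90,0,0,0.02,0,0,0,70,0,0,0.06,0,0,0,70,0,0,0.03,0,0,0]'
```

```text
t: 6.88
tool_pos: [0.5171, 0.2988, 0.0377]
ee_rot: [2.31, 2.128, 0.003]
contact_force: [-1.0, 0.6, -0.4]
grip_width: 0.0297
gripper_force: 20.0
t: 7.75
tool_pos: [0.5175, 0.2989, 0.1475]
ee_rot: [2.31, 2.128, 0.006]
contact_force: [0.6, -0.0, 0.1]
grip_width: 0.0675
gripper_force: 0.0
```

```bash
python3 -m jog '[70,0.008,-0.05,0,0,0,0,70,0.008,-0.05,0,0,0,0.04,70,0.008,-0.05,0,0,0,0.04,70,0.008,-0.05,0,0,0,0,70,0.009,-0.05,0,0,0,0,70,0,0,0,0,0,0,70,0,0,0,0,0,0]' 20
python3 hold.py blue_cartridge
```

```text
t: 8.62
tool_pos: [0.557, 0.0494, 0.1445]
ee_rot: [-2.222, -2.219, -0.001]
contact_force: [0.3, 0.1, 0.7]
grip_width: 0.0674
gripper_force: 0.0
tcp [0.557  0.0494 0.1445]
scene tip 0.83 [ 0.556  0.047 -0.001]
side tip 0.87 [0.557 0.047 0.001]
side 0.62 z [0.0046 0.0079 0.0729 0.0733] xy [0.552 0.038]
```

Run:
```python
from h import *
im,d=manip.get_image('wrist');cv2.imwrite('pics/w1.png',im)
```

```text
(no output)
```

View pics/w1.png

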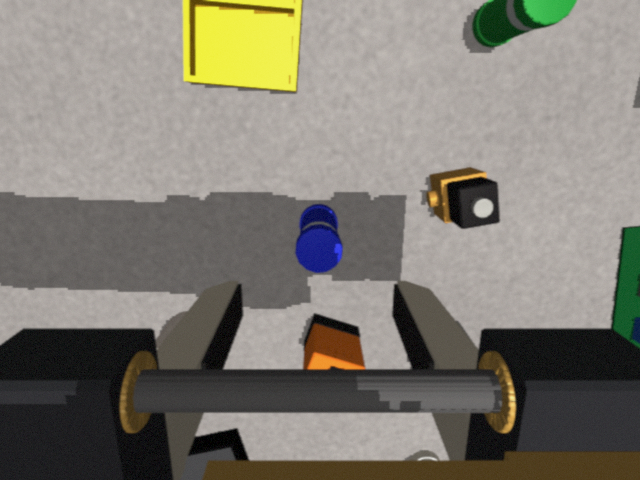

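The wrist view shows blue at (319,245), centred between the fingers, with the valve at (465,200) well clear. I'm descending.

```bash
python3 -m jog '[70,0.001,-0.001,-0.05,0,0,0,70,0,0,-0.04,0,0,0,70,0,0,-0.02,0,0,0,70,0,0,-0.006,0,0,0,255,0,0,0,0,0,0,255,0,0,0,0,0,0,255,0,0,0,0,0,0,255,0,0,0,0,0,0]' 20
python3 -m jog '[255,0,0,0,0,0,0,255,0,0,0,0,0,0,255,0,0,0.04,0,0,0,255,-0.005,0.02,0.05,0,0,0,255,-0.015,0.035,0.01,0,0,0,255,-0.015,0.035,0,0,0,-0.04,255,-0.015,0.036,0,0,0,-0.035,255,0,0,0,0,0,0]' 20
python3 hold.py blue_cartridge
```

```text
t: 9.98
tool_pos: [0.5586, 0.0476, 0.0292]
ee_rot: [2.223, 2.219, 0.001]
contact_force: [-0.5, 0.8, -1.0]
grip_width: 0.0324
gripper_force: 0.0
t: 10.98
tool_pos: [0.5061, 0.1778, 0.1279]
ee_rot: [-2.295, -2.141, 0.001]
contact_force: [0.8, -0.4, -1.0]
grip_width: 0.0298
gripper_force: 20.0
tcp [0.5061 0.1778 0.1279]
scene tip 0.52 [0.503 0.179 0.099]
scene 0.6 z [0.0029 0.0036 0.0191 0.0204] xy [ 0.465 -0.244]
side tip 0.64 [0.508 0.168 0.097]
side 0.7 z [0.1028 0.1059 0.1719 0.1725] xy [0.505 0.161]
```

```bash
python3 -m jog '[255,0.001,-0.002,-0.045,0,0,0,255,0,0,-0.035,0,0,0,255,0,0,-0.01,0,0,0,255,0,0,-0.004,0,0,0,255,0,0,0,0,0,0]' 20
python3 -m jog '[255,0,0,-0.002,0,0,0,90,0,0,0,0,0,0,90,0,0,0,0,0,0,90,0,0,0,0,0,0,90,0,0,0.02,0,0,0,60,0,0,0.06,0,0,0,50,0,0,0.03,0,0,0]'
```

```text
t: 11.9
tool_pos: [0.5101, 0.1715, 0.0355]
ee_rot: [2.305, 2.133, 0.003]
contact_force: [1.5, -0.4, -1.1]
grip_width: 0.0298
gripper_force: 20.0
t: 12.78
tool_pos: [0.5105, 0.1717, 0.1453]
ee_rot: [2.304, 2.133, 0.005]
contact_force: [0.6, -0.3, 1.0]
grip_width: 0.0734
gripper_force: 0.0
```

```bash
python3 -m jog '[40,-0.012,-0.045,0,0,0,0.04,40,-0.012,-0.045,0,0,0,0.035,40,-0.012,-0.045,0,0,0,0,40,-0.012,-0.045,0,0,0,0,40,-0.012,-0.043,0,0,0,0,40,0,0,0,0,0,0,40,0,0,0,0,0,0]' 25
python3 hold.py paper_roll
```

```text
t: 13.65
tool_pos: [0.4495, -0.0508, 0.1427]
ee_rot: [-2.223, -2.219, -0.001]
contact_force: [0.3, 0.7, 0.3]
grip_width: 0.078
gripper_force: 0.0
tcp [ 0.4495 -0.0508  0.1427]
scene tip 0.8 [ 0.448 -0.049 -0.002]
scene 0.82 z [0.0065 0.0105 0.0594 0.0602] xy [ 0.467 -0.05 ]
side tip 0.66 [ 0.453 -0.054 -0.003]
side 0.68 z [0.0074 0.0109 0.0586 0.0592] xy [ 0.443 -0.068]
```

```bash
python3 -m jog '[40,0.001,-0.001,-0.05,0,0,0,40,0,0,-0.04,0,0,0,40,0,0,-0.02,0,0,0,40,0,0,-0.007,0,0,0,255,0,0,0,0,0,0,255,0,0,0,0,0,0,255,0,0,0,0,0,0,255,0,0,0,0,0,0]' 25
python3 -m jog '[255,0,0,0,0,0,0,255,0,0,0,0,0,0,255,0,0,0.04,0,0,0,255,0,0,0.05,0,0,0,255,0.005,0.03,0.02,0,0,0,255,0.014,0.064,0,0,0,0,255,0.014,0.06,0,0,0,-0.04,255,0.014,0.05,0,0,0,-0.035]' 25
python3 -m jog '[255,0.014,0.05,0,0,0,0,255,0,0.034,0,0,0,0,255,0,0,0,0,0,0,255,0,0,0,0,0,0,255,0,0,0,0,0,0]'
python3 hold.py paper_roll
```

```text
t: 14.95
tool_pos: [0.4506, -0.0524, 0.0263]
ee_rot: [2.223, 2.219, 0.001]
contact_force: [-0.2, 0.2, 3.2]
grip_width: 0.0478
gripper_force: 25.0
t: 15.95
tool_pos: [0.4963, 0.1513, 0.1355]
ee_rot: [-2.304, -2.134, 0.0]
contact_force: [1.1, -1.4, -1.3]
grip_width: 0.0476
gripper_force: 25.0
t: 16.58
tool_pos: [0.5107, 0.2305, 0.1357]
ee_rot: [2.308, 2.13, -0.001]
contact_force: [1.1, 0.6, -0.4]
grip_width: 0.0481
gripper_force: 25.0
tcp [0.5107 0.2305 0.1357]
scene tip 0.69 [0.511 0.234 0.107]
scene 0.86 z [0.1145 0.1174 0.1682 0.169 ] xy [0.524 0.217]
side tip 0.95 [0.515 0.233 0.112]
side 0.76 z [0.1137 0.1167 0.1676 0.168 ] xy [0.504 0.212]
```

```bash
python3 -m jog '[255,0.001,0.005,-0.045,0,0,0,255,0,0,-0.04,0,0,0,255,0,0,-0.013,0,0,0,255,0,0,-0.005,0,0,0,255,0,0,0,0,0,0,255,0,0,0,0,0,0]' 25
python3 -m jog '[255,0,0,-0.002,0,0,0,50,0,0,0,0,0,0,50,0,0,0,0,0,0,50,0,0,0,0,0,0,50,0,0,0.02,0,0,0,60,0,0,0.06,0,0,0,60,0,0,0.03,0,0,0,60,0,0,0,0,0,0]'
python3 - <<'E'
from h import *
im,d=manip.get_image('scene');cv2.imwrite('pics/s2.png',cv2.resize(im[160:340,340:500],None,fx=3,fy=3))
for c in('scene','side'):
    manip.get_image(c)
    for q in('pink_cartridge','blue_cartridge','paper_roll'): print(c,q,[(round(r['confidence'],2),np.round(r['location'],3)) for r in manip.tip_of(c,q)[:1]])
E
```

```text
t: 17.62
tool_pos: [0.5126, 0.2379, 0.0339]
ee_rot: [2.305, 2.134, 0.004]
contact_force: [-0.8, -0.1, -0.7]
grip_width: 0.0474
gripper_force: 25.0
t: 18.62
tool_pos: [0.5133, 0.2382, 0.1433]
ee_rot: [2.304, 2.133, 0.009]
contact_force: [0.2, -0.5, -0.7]
grip_width: 0.0709
gripper_force: 0.0
scene pink_cartridge [(0.79, array([0.517, 0.299, 0.   ]))]
scene blue_cartridge [(0.69, array([0.507, 0.171, 0.003]))]
scene paper_roll [(0.85, array([0.511, 0.238, 0.003]))]
side pink_cartridge [(0.73, array([0.519, 0.295, 0.006]))]
side blue_cartridge [(0.55, array([0.508, 0.171, 0.006]))]
side paper_roll [(0.75, array([0.517, 0.236, 0.002]))]
```

View pics/s2.png

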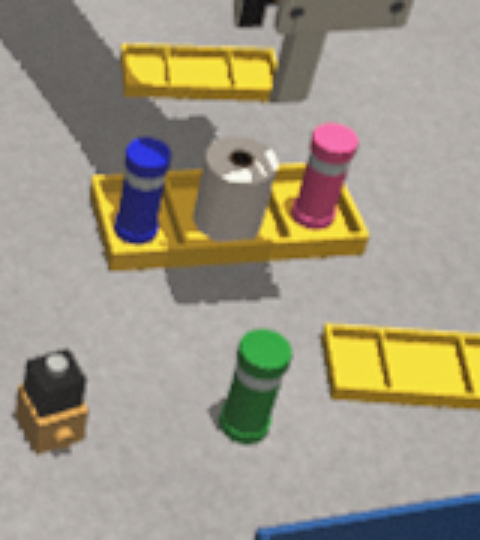

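The crop shows blue (145,190), the roll (235,190) and pink (325,180) standing in the left, middle and right bays of the large yellow tray. The relay is next.

```bash
python3 -m jog '[60,0.008,-0.044,0,0,0,-0.06,60,0.008,-0.05,0,0,0,-0.06,60,0.01,-0.05,0,0,0,-0.06,60,0.01,-0.05,0,0,0,-0.066,60,0.01,-0.05,0,0,0,0,60,0.01,-0.044,0,0,0,0,60,0,0,0,0,0,0,60,0,0,0,0,0,0]' 25
python3 - <<'E'
from h import *
s=manip.get_state();print(s['tool_pos'])
k=manip.calibration('wrist');im,d=manip.get_image('wrist');cv2.imwrite('pics/w2.png',im)
for r in manip.cut_out('wrist','relay')[:1]:
    v,u=np.nonzero(r['pixels']&(d>0));z=d[v,u]
    p=np.c_[(u-k['cx'])/k['fx']*z,(v-k['cy'])/k['fy']*z,z];T=np.linalg.inv(k['camera_from_world']);p=p@T[:3,:3].T+T[:3,3]
    t=p[abs(p[:,2]-.06)<.006];print(len(t),cv2.minAreaRect((t[:,:2]*1000).astype(np.float32)))
E
```

```text
t: 20.08
tool_pos: [0.5673, -0.0494, 0.1402]
ee_rot: [-2.548, -1.835, 0.0]
contact_force: [-0.3, 0.5, 0.0]
grip_width: 0.0711
gripper_force: 0.0
[ 0.56732734 -0.04936199  0.14016071]
2634 ((569.1635131835938, -50.39243698120117), (28.24216651916504, 39.98829650878906), 71.16488647460938)
```

View pics/w2.png

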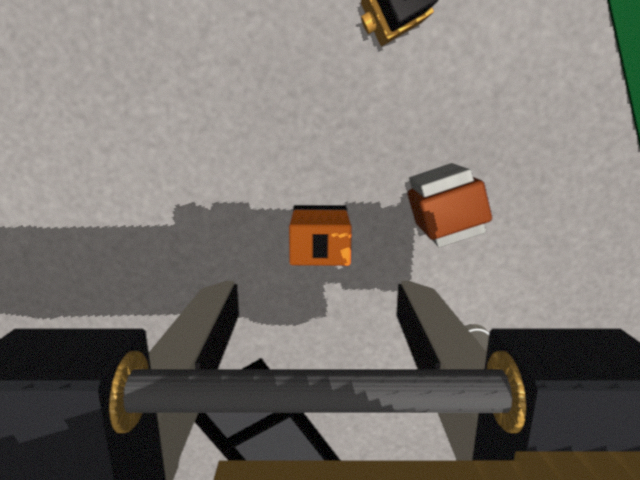

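The wrist view shows the relay at (320,240), square to the fingers, with the transformer at (450,205) outside them.

```bash
python3 -m jog '[85,0.002,-0.001,-0.05,0,0,0,85,0,0,-0.04,0,0,0,85,0,0,-0.015,0,0,0,85,0,0,-0.006,0,0,0,255,0,0,0,0,0,0,255,0,0,0,0,0,0,255,0,0,0,0,0,0,255,0,0,0,0,0,0]' 25
python3 -m jog '[255,0,0,0,0,0,0,255,0,0,0.04,0,0,0,255,0,0,0.06,0,0,0,255,-0.02,-0.035,0.01,0,0,0.1,255,-0.03,-0.05,0,0,0,0.14,255,-0.03,-0.05,0,0,0,0.14,255,-0.022,-0.055,0,0,0,0.14,255,0,0,0,0,0,0]' 25
python3 -m jog '[255,0,0,0,0,0,0,255,0,0,0,0,0,0]' 
python3 hold.py relay
```

```text
t: 21.18
tool_pos: [0.5701, -0.0513, 0.0307]
ee_rot: [2.549, 1.835, 0.002]
contact_force: [-1.3, -0.7, 6.5]
grip_width: 0.0399
gripper_force: 25.0
t: 22.18
tool_pos: [0.4637, -0.2488, 0.1402]
ee_rot: [2.006, 2.415, -0.006]
contact_force: [0.4, 0.3, -1.1]
grip_width: 0.04
gripper_force: 25.0
t: 22.42
tool_pos: [0.4685, -0.2394, 0.1394]
ee_rot: [-1.988, -2.432, -0.001]
contact_force: [0.2, -0.3, -1.9]
grip_width: 0.0402
gripper_force: 25.0
tcp [ 0.4685 -0.2394  0.1394]
scene tip 0.75 [ 0.469 -0.239  0.112]
scene 0.71 z [0.112  0.1141 0.1621 0.1692] xy [ 0.487 -0.23 ]
side tip 0.8 [ 0.465 -0.246  0.107]
side 0.63 z [0.1131 0.1156 0.1701 0.1708] xy [ 0.464 -0.252]
```

```bash
python3 -m jog '[255,0,-0.002,-0.045,0,0,0,255,0,0,-0.04,0,0,0,255,0,0,-0.013,0,0,0,255,0,0,-0.006,0,0,0,255,0,0,0,0,0,0,255,0,0,0,0,0,0]' 25
python3 -m jog '[255,0,0,-0.002,0,0,0,70,0,0,0,0,0,0,70,0,0,0,0,0,0,70,0,0,0,0,0,0,70,0,0,0.02,0,0,0,70,0,0,0.06,0,0,0,70,0,0,0.035,0,0,0,70,0,0,0,0,0,0]'
```

```text
t: 23.48
tool_pos: [0.4685, -0.2438, 0.0368]
ee_rot: [1.991, 2.427, 0.001]
contact_force: [0.4, -0.1, -1.3]
grip_width: 0.0399
gripper_force: 25.0
t: 24.48
tool_pos: [0.4692, -0.2444, 0.1514]
ee_rot: [1.988, 2.424, 0.003]
contact_force: [-0.2, -0.7, 0.1]
grip_width: 0.0675
gripper_force: 0.0
```

```bash
python3 -m jog '[70,0.024,0.048,0,0,0,-0.05,70,0.024,0.048,0,0,0,-0.05,70,0.024,0.048,0,0,0,-0.05,70,0.024,0.048,0,0,0,-0.05,70,0.024,0.048,0,0,0,0,70,0.024,0.048,0,0,0,0,70,0.024,0.048,0,0,0,0,70,0.024,0.048,0,0,0,0]' 20
python3 -m jog '[70,0.019,0.05,0,0,0,0,70,0,0,0,0,0,0,70,0,0,0,0,0,0]'
python3 - <<'E'
from h import *
s=manip.get_state();print(s['tool_pos'])
k=manip.calibration('wrist');im,d=manip.get_image('wrist');cv2.imwrite('pics/w3.png',im)
for r in manip.cut_out('wrist','green_cartridge')[:1]:
    v,u=np.nonzero(r['pixels']&(d>0));z=d[v,u]
    p=np.c_[(u-k['cx'])/k['fx']*z,(v-k['cy'])/k['fy']*z,z];T=np.linalg.inv(k['camera_from_world']);p=p@T[:3,:3].T+T[:3,3]
    t=p[abs(p[:,2]-.072)<.006];print(len(t),cv2.minEnclosingCircle((t[:,:2]*1000).astype(np.float32)))
E
```

```text
t: 25.48
tool_pos: [0.6592, 0.1422, 0.1467]
ee_rot: [-2.224, -2.217, 0.004]
contact_force: [0.0, -0.3, 0.1]
grip_width: 0.0675
gripper_force: 0.0
t: 25.85
tool_pos: [0.6776, 0.1896, 0.1468]
ee_rot: [-2.225, -2.217, 0.006]
contact_force: [0.2, -1.5, -0.8]
grip_width: 0.0677
gripper_force: 0.0
[0.67764018 0.18962956 0.1467583 ]
1686 ((679.173095703125, 190.8325958251953), 14.943402290344238)
```

View pics/w3.png

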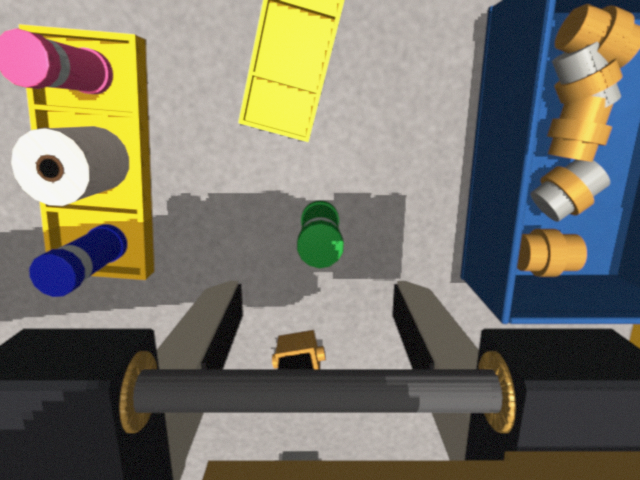

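The wrist view shows green at (320,240), centred. The blue box wall is at the right (475 to 545), so I'll check its height against the gripper body.

Run:
```python
from h import *
k=manip.calibration('wrist');im,d=manip.get_image('wrist')
hsv=cv2.cvtColor(im,cv2.COLOR_BGR2HSV);m=cv2.inRange(hsv,(100,120,30),(125,255,255))>0;m[:,:430]=0
p=cloud('wrist',d,m);print(len(p),p[:,2].max(),p.min(0)); q=p[(p[:,2]>.04)];print(np.percentile(q[:,0],1),np.percentile(q[:,1],[1,99]),np.percentile(q[:,2],99))
```

```text
36438 0.08249117359494443 [7.94534172e-01 1.40960836e-01 4.82682651e-04]
0.7950246503921438 [0.14229125 0.3261248 ] 0.08128517808721633
```

```bash
python3 -m jog '[70,0.001,0.001,-0.05,0,0,0,70,0,0,-0.04,0,0,0,70,0,0,-0.02,0,0,0,70,0,0,-0.008,0,0,0,255,0,0,0,0,0,0,255,0,0,0,0,0,0,255,0,0,0,0,0,0,255,0,0,0,0,0,0]' 20
python3 -m jog '[255,0,0,0,0,0,0,255,0,0,0,0,0,0,255,0,0,0.04,0,0,0,255,0,0,0.05,0,0,0,255,-0.01,-0.02,0.03,0,0,0,255,-0.02,-0.045,0,0,0,0.06,255,-0.02,-0.05,0,0,0,0.06,255,-0.02,-0.05,0,0,0,0.06]' 20
python3 -m jog '[255,-0.02,-0.05,0,0,0,0.06,255,-0.02,-0.05,0,0,0,0,255,-0.02,-0.05,0,0,0,0,255,-0.02,-0.05,0,0,0,0,255,-0.02,-0.05,0,0,0,0,255,-0.02,-0.05,0,0,0,0,255,-0.008,-0.026,0,0,0,0,255,0,0,0,0,0,0]'
python3 -m jog '[255,0,0,0,0,0,0,255,0,0,0,0,0,0]'
python3 hold.py green_cartridge
python3 - <<'E'
from h import *
im,d=manip.get_image('side');cv2.imwrite('pics/d3.png',im[150:470,240:540])
E
```

```text
t: 27.0
tool_pos: [0.6799, 0.1918, 0.0314]
ee_rot: [2.224, 2.218, 0.002]
contact_force: [-0.6, 0.3, 0.7]
grip_width: 0.0325
gripper_force: 0.0
t: 28.0
tool_pos: [0.6087, 0.0252, 0.1504]
ee_rot: [2.013, 2.411, -0.001]
contact_force: [-0.5, -0.2, -0.2]
grip_width: 0.0296
gripper_force: 20.0
t: 29.0
tool_pos: [0.4798, -0.3024, 0.1505]
ee_rot: [1.95, 2.463, -0.003]
contact_force: [-0.0, 0.5, 0.3]
grip_width: 0.0298
gripper_force: 20.0
t: 29.25
tool_pos: [0.4826, -0.2972, 0.1504]
ee_rot: [-1.938, -2.471, -0.002]
contact_force: [0.4, 0.3, -1.0]
grip_width: 0.0294
gripper_force: 20.0
tcp [ 0.4826 -0.2972  0.1504]
scene tip 0.58 [ 0.487 -0.296  0.118]
scene tip 0.3 [ 0.662 -0.19   0.001]
scene 0.55 z [0.1241 0.1259 0.1412 0.1426] xy [ 0.494 -0.292]
side tip 0.76 [ 0.484 -0.296  0.121]
side 0.92 z [0.1225 0.1243 0.1923 0.193 ] xy [ 0.477 -0.311]
```

View pics/d3.png

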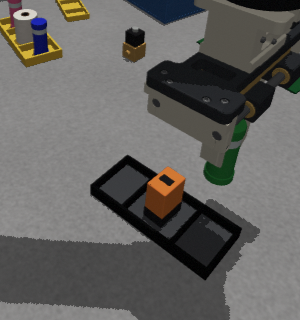

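The side crop shows the relay standing in the black tray's middle bay at (165,192), with green held over the far bay. I'm lowering it.

```bash
python3 -m jog '[255,0,-0.002,-0.05,0,0,0,255,0,0,-0.045,0,0,0,255,0,0,-0.014,0,0,0,255,0,0,-0.006,0,0,0,255,0,0,0,0,0,0,255,0,0,0,0,0,0]' 20
python3 -m jog '[255,0,0,-0.002,0,0,0,90,0,0,0,0,0,0,90,0,0,0,0,0,0,90,0,0,0,0,0,0,90,0,0,0.02,0,0,0,70,0,0,0.06,0,0,0,70,0,0,0.06,0,0,0,70,0,0,0.05,0,0,0]'
python3 - <<'E'
from h import *
P=dict(yellow=(.5115,.2365,-4.3),black=(.4675,-.242,13.7))
A=dict(pink_cartridge='yellow',blue_cartridge='yellow',paper_roll='yellow',green_cartridge='black',relay='black',white_cartridge=0,transformer=0,valve=0)
for c in('scene','side'):
    im,d=manip.get_image(c);cv2.imwrite(f'pics/{c}9.png',im)
    for q,t in A.items():
        for r in manip.tip_of(c,q)[:1]:
            l=np.array(r['location']);o=''
            if t:
                x,y,a=P[t];a=np.radians(a);o=np.array([[np.cos(a),np.sin(a)],[-np.sin(a),np.cos(a)]])@(l[:2]-[x,y])
            print(c,q,round(r['confidence'],2),l.round(3),'tray:',np.round(o,3) if t else '')
E
```

```text
t: 30.35
tool_pos: [0.4825, -0.302, 0.0371]
ee_rot: [1.941, 2.466, 0.001]
contact_force: [-0.7, 0.8, -0.7]
grip_width: 0.0298
gripper_force: 20.0
t: 31.35
tool_pos: [0.4817, -0.3015, 0.226]
ee_rot: [1.942, 2.467, 0.0]
contact_force: [1.3, -0.7, -0.7]
grip_width: 0.0676
gripper_force: 0.0
scene pink_cartridge 0.68 [ 0.516  0.301 -0.001] tray: [-0.001  0.065]
scene blue_cartridge 0.82 [0.506 0.169 0.003] tray: [-0.    -0.067]
scene paper_roll 0.71 [0.515 0.241 0.004] tray: [0.003 0.005]
scene green_cartridge 0.6 [ 0.47  -0.248  0.004] tray: [ 0.001 -0.006]
scene relay 0.97 [ 0.47  -0.247  0.005] tray: [ 0.002 -0.005]
scene white_cartridge 0.8 [ 0.661 -0.191  0.001] tray: 
scene transformer 0.67 [0.508 0.169 0.004] tray: 
scene valve 0.83 [ 0.658  0.074 -0.004] tray: 
side pink_cartridge 0.62 [0.518 0.297 0.005] tray: [0.002 0.061]
side blue_cartridge 0.79 [0.506 0.171 0.003] tray: [-0.    -0.065]
side paper_roll 0.88 [0.518 0.235 0.001] tray: [ 0.007 -0.001]
side green_cartridge 0.81 [ 0.485 -0.303  0.005] tray: [ 0.003 -0.063]
side relay 0.88 [ 0.466 -0.25   0.004] tray: [-0.003 -0.007]
side white_cartridge 0.81 [ 0.658 -0.187 -0.002] tray: 
side transformer 0.89 [ 0.664 -0.059  0.002] tray: 
side valve 0.77 [0.66  0.074 0.   ] tray:
```

View pics/side9.png

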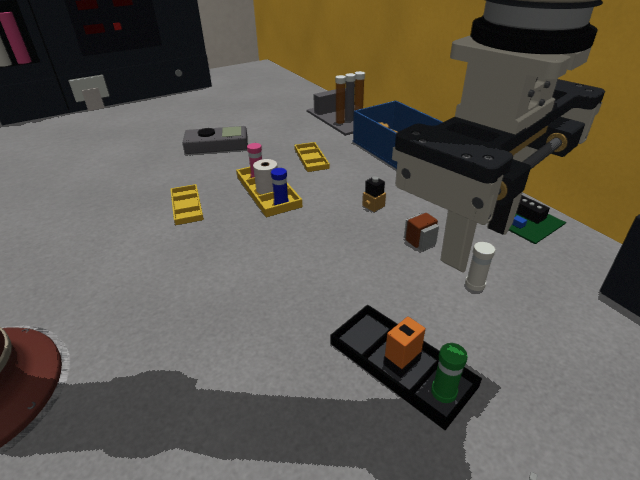

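View pics/scene9.png

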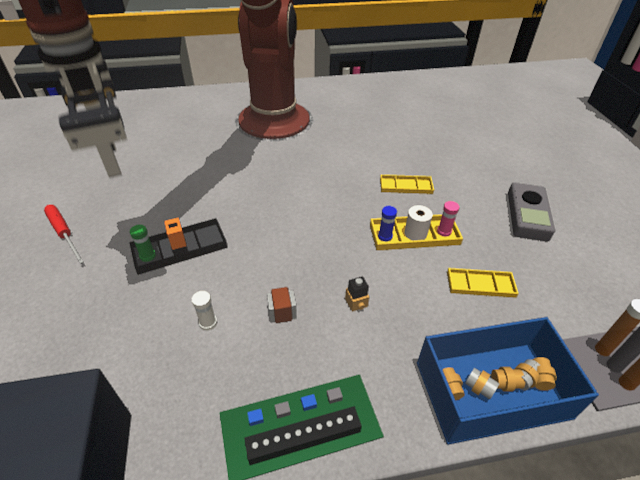

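Both pictures show all five pieces upright in the right bays: blue (387,222), roll (418,222) and pink (449,220) in the yellow tray, green (142,240) and relay (175,235) in the black. White, transformer and valve haven't moved. I'm handing in.

```bash
python3 -c "
from plant import manip
print(manip.sign_off())"
```

```text
the job is handed in; nothing more can be done
None
```

I handed the job in at about 32 s: pink, blue and the roll stand in the large yellow tray, green and the relay in the black tray, and the white cartridge, transformer and valve are where they started; the hand-in returned no verdict.

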